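Bring the wide spice jar round to the front

ROBOT

A 6-joint arm with a two-finger parallel gripper is mounted at the origin on the work surface. World frame = base frame: x ahead of the robot, y to its left, z up, the work surface at z = 0. Lengths are in m, angles in rad, forces in N, time in s.
With the tool pointing down it reaches from about 0.25 to 0.8 m from the base axis. Payload 3.9 kg.
Tool frame: the origin (TCP) lies at the very end of the fingers, on their centre line; the grasp point (between the pads) lies manip.grip_depth behind it (manip.grip_depth is the distance from the TCP to the grasp point, in m); z points along the fingers, y is the line along which they close (so a half turn about z gives the same grasp; the last joint's range is limited). The gripper opens to 85 mm and grips with 20 to 120 N. Pads are 22 mm wide; open, the fingers measure 114 mm over their backs; the gripper's body (76 mm by 85 mm) begins 54 mm behind the grasp point. The pads swing forward as they close: fully open they stand 13 mm farther back than shut.
Start: joints at [1.235, 0.26, -0.138, 1.173, 0, 1.571], TCP at [0.173, 0.496, 0.231] pointing down, gripper open.
Joint ranges: [-2.78, 2.78], [-0.83, 1.72], [-1.28, 1.37], [-1.9, 2.12], [-1.57, 1.48], [-3.14, 3.14]. Speed limits (rad/s): [2.57, 2.57, 3.14, 3.14, 3.14, 3.14].

INTERFACE

Orientations are given as a 3x3 rotation matrix whose columns are the frame's x, y, z axes.
In Python, from workcell import get_state, imaging, close_job, manip gives the robot as it stands.
- The arm moves only by the tool send_rows, never from a script. Its argument "rows" is a list of rows, each an object with "delta_rot": the turn, a rotation vector about the tool's x, y, z in degrees, a list of three; "linear": the shift along the tool's x, y, z in m, a list of three; "claw": the opening, from 0 (shut) to 1 (fully open). A call has exactly 10 rows; each row is the pose to reach, as a shift and turn from the pose commanded when the call began, along the tool's axes at that moment; what a row does not reach only later rows make up. A row lasts 1/8 s, in which the tool goes at most 62.5 mm and 10.7 degrees, less where a joint would pass 70% of its speed; a pose out of reach is approached as far as the arm can. A call with a gripper value outside its range is refused whole. The fingers move at their own pace and stop on an object; "force" is the grip in N (left out, the last holds). Time passes only in rows, so rows that repeat a pose let the fingers close, or fill a call up. It gives the time, the measured TCP pose, the force, the opening and the grip force at its end, in the units of the state.
- get_state(): the state, without advancing time (a new reading comes with each control period).
- imaging.grab_frame(name): name is "scene" or "top"; returns the picture (384x512x3 uint8, red, green, blue); there is no depth.
- imaging.get_calibration(name): a dict with "intrinsics" (3x3 intrinsics, pixels), "D" ([k1, k2, p1, p2, k3] as OpenCV has them; the pictures are not rectified), "eye" and "attitude" of the camera in the world. Camera axes: x right, y up, looking along -z (the intrinsics and any distortion apply to the point x, -y, -z); pixel columns grow to the right and rows downward; lengths in m; the calibration is good to about 2 mm. A picture is of the moment at which its call begins. get_calibration takes no time and is no camera call.
- close_job(): hands the job in; it is judged then, once.
The state is a dict: "time": time; "joint_positions": joint angles; "joint_velocities": joint speeds; "joint_efforts": joint torques, N m; "tcp_pos": TCP position; "eef_rot": TCP orientation; "wrist_force": force on the tool from outside, world axes, zero at the start; "torque": the same for the moment, N m; "grip_width": finger opening in m; "grip_force": force on a finger pad.
Only numpy, scipy, OpenCV 4.12 (cv2) and the standard library are available. Lean on these libraries where they do the work, as an engineer would, in place of code of your own. Each camera call takes 0.05 s, during which the arm holds its last target. There are 200 camera calls.

TASK

Spin the spice carousel by pushing the wooden pegs on its rim with a fingertip until the wide, squat spice jar stands at the front, lined up over the middle of the tongue that sticks out of the foot, and leave it at rest there. Touch none of the jars: all five must stay standing on the disc. Leave the bento box, dispenser bottle, chopstick rest and spoon where they are.

Things in the scene. Friction and masses are not known exactly. Their poses are not given: they have to be found in the camera images.
- carousel: fixed wooden foot of the spice carousel: disc 200 mm across, 12 mm high, on the counter, with a flat tongue 30 mm wide and 12 mm high sticking out to 200 mm from the axis, 60 mm beyond the turning disc. Origin on the turning axis at counter height; the tongue lies along its own -x axis; z up. Does not move.
- front (a point): point on the centre line of the tongue's top face, 185 mm from the turning axis and 12 mm above the counter: it marks the carousel's front.
- turntable (a joint): turning angle of the wooden disc about the vertical axis through the foot's origin, rad, positive anticlockwise from above, free to turn either way; 0: peg0 over the tongue's line. Disc 280 mm across, top face 37 mm above the counter, underside 22 mm. Slight drag (0.1 N m, about 0.8 N at the pegs): it stops where it is left.
- peg0 (a point): one of six equal upright round wooden pegs on the disc's rim, 60 degrees apart, 131 mm from the axis, 12 mm thick, rising 42 mm from the disc to 79 mm above the counter (domed top). The point lies on the peg's axis 73 mm above the counter and turns with the disc. The pegs are what is pushed.
- wide_jar: the wide spice jar, the only wide, squat one of the five on the disc: round, glass, aluminium twist cap, 56 mm diameter, 55 mm high, standing loose on the disc 60 to 85 mm from the axis; rides with the disc. Origin at the centre of its underside, z up. Not to be touched.
- slim_jar_a: slim round glass spice jar with an aluminium twist cap, 36 mm diameter, 65 mm high, standing loose on the disc; origin at the centre of its underside, z up. Not to be touched.
- slim_jar_b: slim round glass spice jar with an aluminium twist cap, 36 mm diameter, 65 mm high, standing loose on the disc; origin at the centre of its underside, z up. Not to be touched.
- slim_jar_c: slim round glass spice jar with an aluminium twist cap, 36 mm diameter, 65 mm high, standing loose on the disc; origin at the centre of its underside, z up. Not to be touched.
- slim_jar_d: slim round glass spice jar with an aluminium twist cap, 36 mm diameter, 65 mm high, standing loose on the disc; origin at the centre of its underside, z up. Not to be touched.
- bento_box: closed clear plastic bento box with two white snap clips, 126 x 184 mm, 55 mm high; origin at the centre of its underside. Bystander.
- dispenser: empty green plastic push dispenser bottle, 64 mm diameter, 188 mm high to its white pump head; origin at the centre of its underside. Bystander.
- chopstick_rest: small dark wooden chopstick rest, 18 x 56 mm, 15 mm high; origin at the centre of its underside. Bystander.
- spoon: aluminium spoon lying flat along its own x axis, 170 mm long. Bystander.

How it is judged:
By the outcome, as a careful person would: the job done as asked, in the order asked, and still so for the second after the job is handed in, with the robot touching nothing.
It also fails if it takes over 54 s, if anything falls off the work surface, if the arm or the gripper's body presses on something with over 40 N, if the wrist force passes 120 N, or if a joint passes its speed limit or range.

## Working session

There is one attempt and no reset: what is moved stays moved. The work goes in short steps, Python scripts to look and compute and a tool call to move; the robot and the scene stay as the last step left them, time stands still between calls to the robot, and variables do not carry over. Pictures are saved under pics/ and viewed, at most 10 in all, crops included, and the job is handed in when it is done.

Besides the shell and the picture viewer there is one more tool, called after "Call:" as name([rows], argument=value, ...), one row to a line, values as JSON. send_rows: Moves the arm, as the interface text tells. Its arguments: {"type":"object","properties":{"rows":{"type":"array","items":{"type":"object","properties":{"delta_rot":{"type":"array","items":{"type":"number"}},"linear":{"type":"array","items":{"type":"number"}},"claw":{"type":"number"}}}},"force":{"type":"number"}},"required":["rows"]}

```bash
mkdir -p pics; ls; python3 - <<'E'
from workcell import get_state, imaging, manip
import cv2, numpy as np
print(manip.grip_depth)
s=get_state(); print(s)
for n in("scene","top"):
    im=imaging.grab_frame(n); cv2.imwrite(f"pics/{n}0.png",im[:,:,::-1]); 
    print(imaging.get_calibration(n))
E
```

```text
pics
0.0187
{'time': 0.0, 'joint_positions': array([ 1.23498038e+00,  2.60690432e-01, -1.39398882e-01,  1.17271700e+00,
        9.71252111e-06,  1.57074840e+00]), 'joint_velocities': array([ 9.72137712e-04,  7.56158050e-06,  2.63979190e-05,  2.14049997e-03,
       -8.09592931e-04, -1.24761721e-03]), 'joint_efforts': array([ 3.06922075e-04, -4.05675280e+01,  2.53922582e+01,  1.86325848e-02,
        9.20526008e-05, -7.00514931e-06]), 'tcp_pos': array([0.17277348, 0.49501104, 0.23045028]), 'eef_rot': array([[-9.44157523e-01,  3.29493733e-01, -6.71540318e-04],
       [ 3.29494417e-01,  9.44155623e-01, -1.89451172e-03],
       [ 9.80882782e-06, -2.00998628e-03, -9.99997980e-01]]), 'wrist_force': array([-0.27591001,  0.65067817,  0.03381586]), 'torque': array([ 0.00768028, -0.06875792, -0.05050684]), 'grip_force': 0.0, 'grip_width': 0.08520868360364331}
{'intrinsics': array([[362.42710533,   0.        , 252.00008768],
       [  0.        , 362.42710533, 190.30245919],
       [  0.        ,   0.        ,   1.        ]]), 'D': array([-0.01864034,  0.        ,  0.        ,  0.        ,  0.        ]), 'eye': array([0.94618873, 0.60310049, 0.72408508]), 'attitude': array([[-8.04925549e-01, -3.86796650e-01,  4.49981347e-01],
       [ 5.93375521e-01, -5.23939026e-01,  6.11059234e-01],
       [-5.92876151e-04,  7.58865105e-01,  6.51247572e-01]])}
{'intrinsics': array([[384.23735561,   0.        , 259.24353611],
       [  0.        , 384.23735561, 192.68438891],
       [  0.        ,   0.        ,   1.        ]]), 'D': array([-0.02737641,  0.        ,  0.        ,  0.        ,  0.        ]), 'eye': array([0.20169767, 0.00223011, 1.3827614 ]), 'attitude': array([[ 0.07659603,  0.97195992, -0.22232175],
       [-0.99705891,  0.07409374, -0.01958695],
       [-0.00256508,  0.22316817,  0.97477658]])}
```

View pics/top0.png

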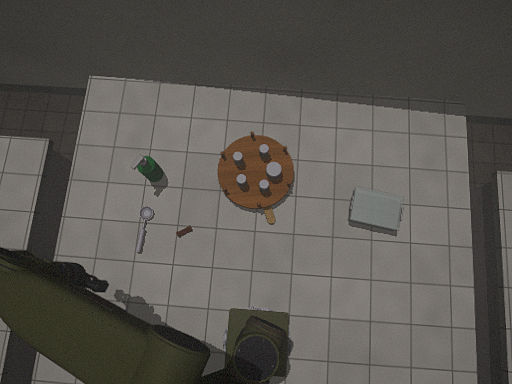

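View pics/scene0.png

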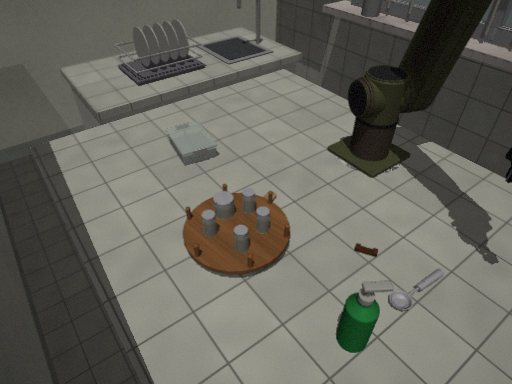

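Top view shows the disc centred near (256,172), the tongue at (269,216), the wide jar at about (274,170), and pegs around the rim. Now measuring.

```bash
cat > h.py <<'E'
import cv2, numpy as np
from workcell import get_state, imaging
def cast(name,px,z):
    c=imaging.get_calibration(name)
    u=cv2.undistortPoints(np.float64(px).reshape(-1,1,2),c["intrinsics"],c["D"]).reshape(-1,2)
    d=np.c_[u[:,0],-u[:,1],-np.ones(len(u))]@c["attitude"].T
    e=c["eye"]; return e+d*((z-e[2])/d[:,2])[:,None]
def proj(name,P):
    c=imaging.get_calibration(name)
    p=(np.atleast_2d(P)-c["eye"])@c["attitude"]; p=p*[1,-1,-1]
    return cv2.projectPoints(p,np.zeros(3),np.zeros(3),c["intrinsics"],c["D"])[0].reshape(-1,2)
E
python3 - <<'E'
from h import *
a=cv2.imread("pics/top0.png"); 
cv2.imwrite("pics/topc.png",cv2.resize(a[125:230,205:310],None,fx=5.7,fy=5.7,interpolation=cv2.INTER_CUBIC)+20)
hsv=cv2.cvtColor(a,cv2.COLOR_BGR2HSV)
for p in [(240,172),(256,140),(269,217),(274,170),(253,136),(290,187),(185,231)]: print(p,hsv[p[1],p[0]])
m=((hsv[...,0]<15)&(hsv[...,1]>120)&(hsv[...,2]>50)).astype(np.uint8); m[:,:200]=0;m[240:]=0
n,l,st,ce=cv2.connectedComponentsWithStats(m); i=1+st[1:,4].argmax()
m=(l==i).astype(np.uint8)
m=cv2.morphologyEx(m,cv2.MORPH_CLOSE,np.ones((25,25)));m=cv2.morphologyEx(m,cv2.MORPH_OPEN,cv2.getStructuringElement(cv2.MORPH_ELLIPSE,(31,31)))
c=max(cv2.findContours(m,0,1)[0],key=len).reshape(-1,2).astype(float)
P=cast("top",c,.037)[:,:2]
(x,y),r=cv2.minEnclosingCircle(P.astype(np.float32)); print("disc",x,y,r)
A=np.c_[2*P,np.ones(len(P))]; s=np.linalg.lstsq(A,(P**2).sum(1),rcond=None)[0]; print(s[:2],np.sqrt(s[2]+s[0]**2+s[1]**2))
for n_,px in dict(tongue=(270,220),wj=(274,170)).items(): print(n_,cast("top",[px],.012 if n_=="tongue" else .092))
print(cast("top",[(253,134),(285,149),(290,186),(259,206),(226,192),(223,154)],.079))
E
```

```text
(240, 172) [ 11 148  93]
(256, 140) [ 13 142 104]
(269, 217) [ 17 119 120]
(274, 170) [135  12 131]
(253, 136) [ 13 108  59]
(290, 187) [13 34 67]
(185, 231) [ 3 79 68]
disc 0.5893175601959229 0.05002434179186821 0.13747897744178772
[0.58947895 0.05062447] 0.13422355428492924
tongue [[ 0.41665235 -0.01658376  0.012     ]]
wj [[ 0.58106661 -0.01700982  0.092     ]]
[[ 0.7140099   0.06754432  0.079     ]
 [ 0.66579525 -0.05111502  0.079     ]
 [ 0.5311168  -0.07691206  0.079     ]
 [ 0.45195011  0.02565268  0.079     ]
 [ 0.49268807  0.14409559  0.079     ]
 [ 0.63032493  0.16813252  0.079     ]]
```

View pics/topc.png

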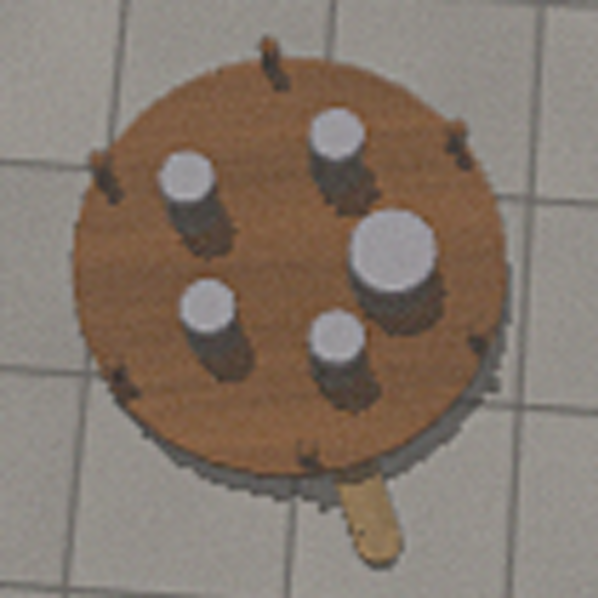

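```bash
cat > meas.py <<'E'
from h import *
import sys
def circ(P):
    for _ in range(6):
        s=np.linalg.lstsq(np.c_[2*P,np.ones(len(P))],(P**2).sum(1),rcond=None)[0]
        r=np.sqrt(s[2]+s[:2]@s[:2]); e=abs(np.hypot(*(P-s[:2]).T)-r); P=P[e<=max(np.percentile(e,90),.0015)]
    return s[:2],r,len(P)
def caps(name,im,centre):
    """bright grey blobs on the disc -> centroid at cap height; wide jar is the largest"""
    hsv=cv2.cvtColor(im,cv2.COLOR_BGR2HSV)
    hull=np.int32([proj(name,[[centre[0]+.125*np.cos(t),centre[1]+.125*np.sin(t),.09 if 0 else .075] for t in np.arange(0,6.3,.1)])])
    roi=np.zeros(im.shape[:2],np.uint8); cv2.fillPoly(roi,hull,1)
    m=((hsv[...,1]<45)&(hsv[...,2]>115)&(roi>0)).astype(np.uint8)
    m=cv2.morphologyEx(m,cv2.MORPH_OPEN,np.ones((3,3)))
    n,l,st,ce=cv2.connectedComponentsWithStats(m)
    o=[(st[i,4],ce[i]) for i in range(1,n) if st[i,4]>20]; o.sort(key=lambda t:-t[0]); return o
if __name__=="__main__":
    C=(.589,.050)
    for n in("top","scene"):
        a=cv2.imread(f"pics/{n}0.png")
        for k,(A,c) in enumerate(caps(n,a,C)):
            print(n,A,c.round(1),cast(n,[c],.092 if k==0 else .102)[0].round(4))
    a=cv2.imread("pics/scene0.png")
    cv2.imwrite("pics/scenec.png",cv2.resize(a[170:285,170:305],None,fx=5.2,fy=5.2,interpolation=cv2.INTER_CUBIC)+20)
    a=cv2.imread("pics/top0.png");hsv=cv2.cvtColor(a,cv2.COLOR_BGR2HSV)
    m=((hsv[...,0]>14)&(hsv[...,0]<24)&(hsv[...,1]>90)&(hsv[...,2]>90)).astype(np.uint8);m[:205]=0;m[:,:250]=0;m[230:]=0;m[:,290:]=0
    ys,xs=np.nonzero(m);P=cast("top",np.c_[xs,ys],.012)[:,:2];mu=P.mean(0);w,v=np.linalg.eigh(np.cov((P-mu).T));print("tongue",len(P),mu,w**.5,v[:,1],[ (y,xs[ys==y].min(),xs[ys==y].max()) for y in np.unique(ys)])
E
python3 meas.py
```

```text
top 164 [273.5 168.4] [ 0.5868 -0.0147  0.092 ]
top 66 [241.  178.1] [0.5406 0.0948 0.102 ]
top 63 [263.7 183.5] [0.5274 0.0151 0.102 ]
top 58 [263.8 147.8] [0.6564 0.0245 0.102 ]
top 57 [237.4 155.5] [0.6212 0.1146 0.102 ]
scene 765 [228.2 193.5] [ 0.5678 -0.017   0.092 ]
scene 111 [240.4 229.5] [0.6217 0.1167 0.102 ]
scene 93 [207.7 214.1] [0.6567 0.0271 0.102 ]
scene 88 [262.5 210.7] [0.5414 0.0972 0.102 ]
scene 46 [278.  202.9] [0.4924 0.0979 0.102 ]
tongue 105 [ 0.43397722 -0.01265719] [0.00955675 0.01668496] [-0.80831211 -0.58875423] [(np.int64(205), np.int64(267), np.int64(267)), (np.int64(206), np.int64(253), np.int64(253)), (np.int64(207), np.int64(253), np.int64(253)), (np.int64(208), np.int64(271), np.int64(271)), (np.int64(209), np.int64(269), np.int64(271)), (np.int64(210), np.int64(264), np.int64(271)), (np.int64(211), np.int64(265), np.int64(272)), (np.int64(212), np.int64(265), np.int64(272)), (np.int64(213), np.int64(265), np.int64(272)), (np.int64(214), np.int64(266), np.int64(273)), (np.int64(215), np.int64(266), np.int64(273)), (np.int64(216), np.int64(266), np.int64(273)), (np.int64(217), np.int64(267), np.int64(273)), (np.int64(218), np.int64(267), np.int64(274)), (np.int64(219), np.int64(267), np.int64(274)), (np.int64(220), np.int64(267), np.int64(274)), (np.int64(221), np.int64(268), np.int64(274)), (np.int64(222), np.int64(269), np.int64(273))]
```

View pics/scenec.png

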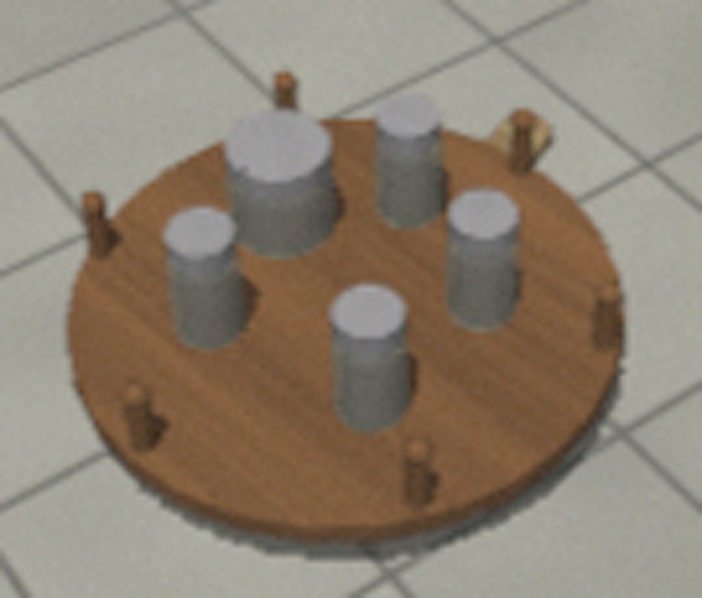

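The scene crop shows the wide jar's cap at about crop (279,147), a peg almost over the tongue at (522,116), and the other four pegs clear. I'll fit the hexagon from both views.

```bash
cat > fit.py <<'E'
from h import *
from scipy.optimize import least_squares
def hexfit(P):   # centre + angle of hexagon, radius .131, pegs in any order
    f=lambda q:np.ravel(P-q[:2]-.131*np.c_[np.cos(a:=q[2]+np.round((np.arctan2(*(P-q[:2]).T[::-1])-q[2])/(np.pi/3))*np.pi/3),np.sin(a)])
    s=least_squares(f,[*P.mean(0),np.arctan2(*(P[0]-P.mean(0))[::-1])]); return s.x,np.sqrt((s.fun**2).mean())
def deg(v): return np.degrees(np.arctan2(v[1],v[0]))
if __name__=="__main__":
    T=(np.array([(268,42),(457,127),(480,338),(308,450),(120,373),(103,157)])+.5)/5.7-.5+[205,125]
    S=(np.array([(285,78),(522,116),(607,290),(418,445),(137,390),(94,200)])+.5)/5.2-.5+[170,170]
    for n,p in(("top",T),("scene",S)):
        P=cast(n,p,.077)[:,:2]; q,e=hexfit(P); print(n,q[:2].round(4),(np.degrees(q[2])%60).round(2),e.round(4)); 
        print([round(deg(x-q[:2]),1) for x in P],np.hypot(*(P-q[:2]).T).round(3))
        if n=="top":
            t=cast("top",[(267.5,210),(270.5,219),(271.2,222.7)],.012)[:,:2]; print("tongue",t.round(4),[deg(x-q[:2]).round(1) for x in t],deg(t[1]-t[0]),np.hypot(*(t-q[:2]).T))
            j=cast("top",[(273.5,168.4)],.092)[0,:2]
        else: j=cast("scene",[((279.5)/5.2-.5+170,(147.5)/5.2-.5+170)],.092)[0,:2]
        print("jar",j,deg(j-q[:2]),np.hypot(*(j-q[:2])))
E
python3 fit.py
```

```text
top [0.5891 0.0492] 9.79 0.003
[np.float64(10.3), np.float64(-49.2), np.float64(-112.4), np.float64(-170.5), np.float64(132.5), np.float64(68.1)] [0.135 0.131 0.132 0.13  0.132 0.131]
tongue [[ 0.4524 -0.005 ]
 [ 0.4204 -0.0181]
 [ 0.4072 -0.0216]] [np.float64(-158.4), np.float64(-158.2), np.float64(-158.7)] -157.6837565933431 [0.14699354 0.18161345 0.19517668]
jar [ 0.58674025 -0.01487111] -92.09857759155135 0.06412575352306532
scene [0.592 0.053] 9.77 0.0008
[np.float64(-110.4), np.float64(-170.1), np.float64(129.4), np.float64(69.8), np.float64(9.7), np.float64(-50.0)] [0.131 0.13  0.13  0.13  0.13  0.13 ]
jar [ 0.58794971 -0.01018691] -93.70723359994572 0.0632849996867016
```

Call:
send_rows([
  {"linear": [-0.03,-0.026,0],"delta_rot": [0,0,-3],"claw": 0},
  {"linear": [-0.075,-0.064,0],"delta_rot": [0,0,-8],"claw": 0},
  {"linear": [-0.12,-0.102,0],"delta_rot": [0,0,-13],"claw": 0},
  {"linear": [-0.165,-0.14,0],"delta_rot": [0,0,-18],"claw": 0},
  {"linear": [-0.21,-0.179,0],"delta_rot": [0,0,-23],"claw": 0},
  {"linear": [-0.255,-0.217,0],"delta_rot": [0,0,-28],"claw": 0},
  {"linear": [-0.3,-0.256,0.01],"delta_rot": [0,0,-33],"claw": 0},
  {"linear": [-0.345,-0.294,0.02],"delta_rot": [0,0,-38],"claw": 0},
  {"linear": [-0.39,-0.332,0.03],"delta_rot": [0,0,-42],"claw": 0},
  {"linear": [-0.42,-0.358,0.04],"delta_rot": [0,0,-44.2],"claw": 0},
])

```text
time: 1.35
tcp_pos: [0.4524, 0.0169, 0.1908]
eef_rot: [[-0.907, -0.421, 0.0], [-0.421, 0.907, -0.0], [0.0, -0.0, -1.0]]
wrist_force: [0.3, 0.1, -0.1]
grip_width: 0.0
grip_force: 0.0
```

Call:
send_rows([
  {"linear": [-0.002,-0.014,0],"delta_rot": [0,0,0],"claw": 0},
  {"linear": [-0.003,-0.027,0],"delta_rot": [0,0,0],"claw": 0},
  {"linear": [-0.003,-0.027,0.02],"delta_rot": [0,0,0],"claw": 0},
  {"linear": [-0.003,-0.027,0.045],"delta_rot": [0,0,0],"claw": 0},
  {"linear": [-0.003,-0.027,0.07],"delta_rot": [0,0,0],"claw": 0},
  {"linear": [-0.003,-0.027,0.09],"delta_rot": [0,0,0],"claw": 0},
  {"linear": [-0.003,-0.027,0.09],"delta_rot": [0,0,0],"claw": 0},
  {"linear": [-0.003,-0.027,0.09],"delta_rot": [0,0,0],"claw": 0},
  {"linear": [-0.003,-0.027,0.09],"delta_rot": [0,0,0],"claw": 0},
  {"linear": [-0.003,-0.027,0.09],"delta_rot": [0,0,0],"claw": 0},
])

```text
time: 2.6
tcp_pos: [0.4663, -0.0039, 0.1021]
eef_rot: [[-0.907, -0.422, 0.002], [-0.422, 0.907, 0.0], [-0.001, -0.001, -1.0]]
wrist_force: [0.3, -0.3, 1.2]
grip_width: -0.0004
grip_force: 0.0
```

```bash
python3 - <<'E'
from h import *
print(get_state()["tcp_pos"])
T=imaging.grab_frame("top")[125:230,205:310,::-1]; S=imaging.grab_frame("scene")[150:285,160:305,::-1]
f=lambda a:cv2.resize(a,(399,399),interpolation=cv2.INTER_CUBIC)
cv2.imwrite("pics/pair1.png",np.hstack([f(T),f(S)])+15)
E
```

```text
[ 0.46630237 -0.00387912  0.10208631]
```

View pics/pair1.png

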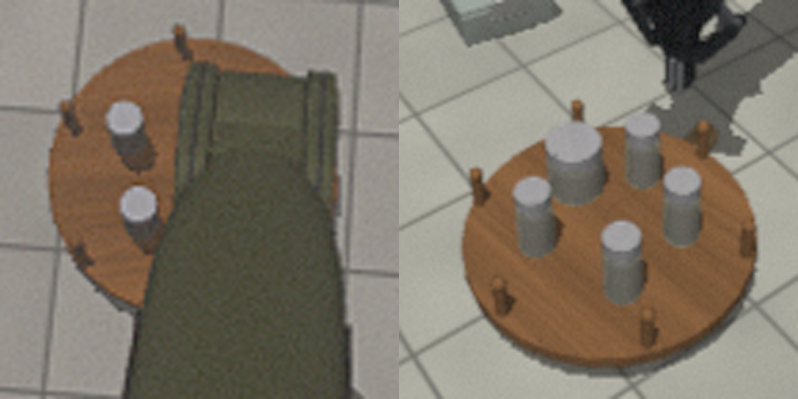

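The scene half shows the shut finger over the gap between the two front pegs, with nothing beneath it. I'll go down and start the arc.

Call:
send_rows([
  {"linear": [0,0,0.012],"delta_rot": [0,0,0],"claw": 0},
  {"linear": [0,0,0.026],"delta_rot": [0,0,0],"claw": 0},
  {"linear": [0,0,0.04],"delta_rot": [0,0,0],"claw": 0},
  {"linear": [0,0,0.048],"delta_rot": [0,0,0],"claw": 0},
  {"linear": [0,0,0.048],"delta_rot": [0,0,0],"claw": 0},
  {"linear": [-0.0001,0.0047,0.048],"delta_rot": [0,0,2],"claw": 0},
  {"linear": [-0.0003,0.0095,0.048],"delta_rot": [0,0,4],"claw": 0},
  {"linear": [-0.0007,0.0142,0.048],"delta_rot": [0,0,6],"claw": 0},
  {"linear": [-0.0013,0.0189,0.048],"delta_rot": [0,0,8],"claw": 0},
  {"linear": [-0.0021,0.0236,0.048],"delta_rot": [0,0,10],"claw": 0},
])

```text
time: 3.95
tcp_pos: [0.4582, 0.0182, 0.0538]
eef_rot: [[-0.966, -0.257, 0.001], [-0.257, 0.966, -0.001], [-0.001, -0.001, -1.0]]
wrist_force: [0.1, -0.4, 0.3]
grip_width: 0.0
grip_force: 0.4
```

Call:
send_rows([
  {"linear": [-0.0001,0.0047,0],"delta_rot": [0,0,2],"claw": 0},
  {"linear": [-0.0003,0.0095,0],"delta_rot": [0,0,4],"claw": 0},
  {"linear": [-0.0007,0.0142,0],"delta_rot": [0,0,6],"claw": 0},
  {"linear": [-0.0013,0.0189,0],"delta_rot": [0,0,8],"claw": 0},
  {"linear": [-0.0021,0.0236,0],"delta_rot": [0,0,10],"claw": 0},
  {"linear": [-0.003,0.0283,0],"delta_rot": [0,0,12],"claw": 0},
  {"linear": [-0.004,0.0329,0],"delta_rot": [0,0,14],"claw": 0},
  {"linear": [-0.0053,0.0375,0],"delta_rot": [0,0,16],"claw": 0},
  {"linear": [-0.0067,0.042,0],"delta_rot": [0,0,18],"claw": 0},
  {"linear": [-0.0082,0.0465,0],"delta_rot": [0,0,20],"claw": 0},
])

```text
time: 5.2
tcp_pos: [0.4543, 0.0653, 0.0538]
eef_rot: [[-0.996, 0.089, 0.001], [0.089, 0.996, -0.001], [-0.002, -0.0, -1.0]]
wrist_force: [0.2, -0.3, -0.7]
grip_width: 0.0001
grip_force: 0.4
```

```bash
python3 - <<'E'
from h import *
from fit import deg
s=get_state();r=s["tcp_pos"][:2]-[.5905,.051];print(s["tcp_pos"],deg(r),np.hypot(*r),deg(s["eef_rot"][:2,0]),s["wrist_force"])
S=imaging.grab_frame("scene")[150:285,160:305,::-1]
cv2.imwrite("pics/s2.png",cv2.resize(S,None,fx=4,fy=4,interpolation=cv2.INTER_CUBIC)+15)
E
```

```text
[0.45427937 0.0653025  0.05380463] 174.00618415572757 0.1369694177468304 174.88048455491796 [ 0.17311803 -0.26749078 -0.73133673]
```

View pics/s2.png

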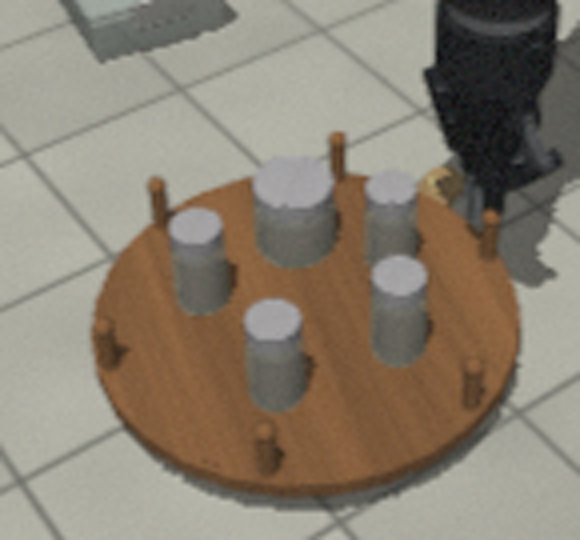

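The finger is behind the peg at crop (490,215) and the disc has turned; the wide jar, at (293,180), is still upright, and the other jars are clear. Next, the turn so far.

```bash
python3 - <<'E'
from fit import *
S=(np.array([(338,138),(490,217),(472,364),(265,430),(105,325),(157,184)])+.5)/4-.5+[160,150]
P=cast("scene",S,.077)[:,:2];q,e=hexfit(P);print(q[:2],np.degrees(q[2])%60,e,[deg(x-q[:2]).round(1) for x in P])
j=cast("scene",[(np.array([293,183])+.5)/4-.5+[160,150]],.092)[0,:2];print(j,deg(j-q[:2]))
E
```

```text
[0.59283728 0.05426155] 45.44255932377081 0.0010227945182758671 [np.float64(-134.7), np.float64(165.3), np.float64(105.4), np.float64(45.6), np.float64(-14.3), np.float64(-74.6)]
[ 0.56217508 -0.00339096] -118.00605814948877
```

Call:
send_rows([
  {"linear": [-0.0001,0.0047,0],"delta_rot": [0,0,2],"claw": 0},
  {"linear": [-0.0003,0.0095,0],"delta_rot": [0,0,4],"claw": 0},
  {"linear": [-0.0007,0.0142,0],"delta_rot": [0,0,6],"claw": 0},
  {"linear": [-0.0013,0.0189,0],"delta_rot": [0,0,8],"claw": 0},
  {"linear": [-0.0021,0.0236,0],"delta_rot": [0,0,10],"claw": 0},
  {"linear": [-0.003,0.0283,0],"delta_rot": [0,0,12],"claw": 0},
  {"linear": [-0.004,0.0329,0],"delta_rot": [0,0,14],"claw": 0},
  {"linear": [-0.0053,0.0375,0],"delta_rot": [0,0,16],"claw": 0},
  {"linear": [-0.0067,0.042,0],"delta_rot": [0,0,18],"claw": 0},
  {"linear": [-0.0082,0.0465,0],"delta_rot": [0,0,20],"claw": 0},
])

```text
time: 6.5
tcp_pos: [0.466, 0.1108, 0.0536]
eef_rot: [[-0.906, 0.424, 0.0], [0.424, 0.906, -0.0], [-0.001, -0.0, -1.0]]
wrist_force: [0.2, -1.0, -0.4]
grip_width: 0.0001
grip_force: 0.3
```

Call:
send_rows([
  {"linear": [-0.0001,0.0047,0],"delta_rot": [0,0,2],"claw": 0},
  {"linear": [-0.0003,0.0095,0],"delta_rot": [0,0,4],"claw": 0},
  {"linear": [-0.0007,0.0142,0],"delta_rot": [0,0,6],"claw": 0},
  {"linear": [-0.0013,0.0189,0],"delta_rot": [0,0,8],"claw": 0},
  {"linear": [-0.0021,0.0236,0],"delta_rot": [0,0,10],"claw": 0},
  {"linear": [-0.003,0.0283,0],"delta_rot": [0,0,12],"claw": 0},
  {"linear": [-0.0035,0.0306,0],"delta_rot": [0,0,13],"claw": 0},
  {"linear": [-0.004,0.0329,0],"delta_rot": [0,0,14],"claw": 0},
  {"linear": [-0.0046,0.0352,0],"delta_rot": [0,0,15],"claw": 0},
  {"linear": [-0.0053,0.0375,0],"delta_rot": [0,0,16],"claw": 0},
])

```text
time: 7.75
tcp_pos: [0.4865, 0.1428, 0.0533]
eef_rot: [[-0.754, 0.657, -0.0], [0.657, 0.754, -0.0], [0.0, -0.0, -1.0]]
wrist_force: [-0.7, -1.3, 0.6]
grip_width: -0.0002
grip_force: 0.4
```

```bash
python3 - <<'E'
from h import *
from fit import deg
s=get_state();r=s["tcp_pos"][:2]-[.5905,.051];print(s["time"],s["tcp_pos"],deg(r),np.hypot(*r),deg(s["eef_rot"][:2,0]),s["wrist_force"])
S=imaging.grab_frame("scene");cv2.imwrite("pics/s3full.png",S[:,:,::-1]);cv2.imwrite("pics/t3full.png",imaging.grab_frame("top")[:,:,::-1]);S=S[150:285,160:305,::-1]
f=lambda a:cv2.resize(a,None,fx=4,fy=4,interpolation=cv2.INTER_CUBIC)
cv2.imwrite("pics/s3.png",f(S)+15)
E
```

```text
7.75 [0.48646724 0.14275614 0.05332922] 138.58794032545788 0.13871555448092326 138.90229571790042 [-0.72247413 -1.26980256  0.64420832]
```

View pics/s3.png

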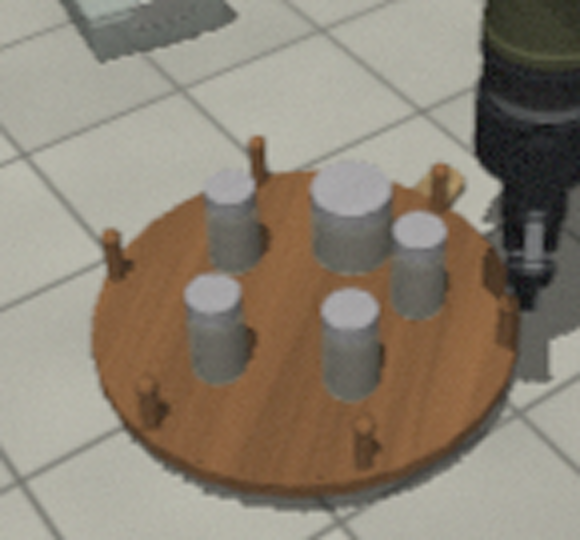

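The finger, at crop (528,300), is outside the rim behind the peg at (507,310); all jars stand, with the wide jar's cap at (350,188).

```bash
python3 - <<'E'
from fit import *
from meas import caps
S=(np.array([(257,141),(440,171),(364,425),(147,384),(111,236)])+.5)/4-.5+[160,150]
P=cast("scene",S,.077)[:,:2];q,e=hexfit(P);print(q[:2],np.degrees(q[2])%60,e)
j=cast("scene",[(np.array([350.5,189])+.5)/4-.5+[160,150]],.092)[0,:2];print(j,deg(j-q[:2]),np.hypot(*(j-q[:2])))
t=cv2.imread("pics/t3full.png")
for A,c in caps("top",t,(.589,.05)):
    p=cast("top",[c],.092)[0,:2]; print(A,c,p,deg(p-[.5891,.0492]))
E
```

```text
[0.59279862 0.05460804] 10.332844329004459 0.0006965515628837776
[0.53517572 0.02392708] -151.9672046689229 0.06528184627486948
174 [262.07471264 182.47701149] [0.53303475 0.02115926] -153.42831038989615
62 [254.75806452 145.58064516] [0.66579111 0.05716183] 5.927031111856322
62 [274.87096774 163.5       ] [ 0.60495927 -0.01844536] -76.8054610647066
61 [236.42622951 160.18032787] [0.60688232 0.11713735] 75.33212721807183
59 [243.06779661 181.47457627] [0.53160844 0.08719084] 146.54298245431715
```

Call:
send_rows([
  {"linear": [-0.0003,0.0024,0],"delta_rot": [0,0,1],"claw": 0},
  {"linear": [-0.0006,0.0048,0],"delta_rot": [0,0,2],"claw": 0},
  {"linear": [-0.0009,0.0073,0],"delta_rot": [0,0,3],"claw": 0},
  {"linear": [-0.0013,0.0097,0],"delta_rot": [0,0,4],"claw": 0},
  {"linear": [-0.0015,0.0114,0],"delta_rot": [0,0,4.7],"claw": 0},
  {"linear": [-0.0017,0.0126,0],"delta_rot": [0,0,5.2],"claw": 0},
  {"linear": [-0.0018,0.0134,0],"delta_rot": [0,0,5.6],"claw": 0},
  {"linear": [-0.0018,0.0134,0],"delta_rot": [0,0,5.6],"claw": 0},
  {"linear": [-0.0018,0.0134,0],"delta_rot": [0,0,5.6],"claw": 0},
  {"linear": [-0.0018,0.0134,0],"delta_rot": [0,0,5.6],"claw": 0},
])

```text
time: 9.1
tcp_pos: [0.4968, 0.1516, 0.0533]
eef_rot: [[-0.687, 0.727, 0.0], [0.727, 0.687, -0.0], [-0.0, 0.0, -1.0]]
wrist_force: [-0.8, -0.1, -0.4]
grip_width: 0.0
grip_force: 0.2
```

Call:
send_rows([
  {"linear": [0.001,-0.006,0],"delta_rot": [0,0,0],"claw": 0},
  {"linear": [0.003,-0.013,0],"delta_rot": [0,0,0],"claw": 0},
  {"linear": [0.005,-0.02,0],"delta_rot": [0,0,0],"claw": 0},
  {"linear": [0.006,-0.02,-0.015],"delta_rot": [0,0,0],"claw": 0},
  {"linear": [0.006,-0.02,-0.035],"delta_rot": [0,0,0],"claw": 0},
  {"linear": [0.006,-0.02,-0.065],"delta_rot": [0,0,0],"claw": 0},
  {"linear": [0.01,-0.02,-0.1],"delta_rot": [0,0,0],"claw": 0},
  {"linear": [0.05,0,-0.12],"delta_rot": [0,0,0],"claw": 0},
  {"linear": [0.1,0.02,-0.12],"delta_rot": [0,0,0],"claw": 0},
  {"linear": [0.14,0.04,-0.12],"delta_rot": [0,0,0],"claw": 0},
])

```text
time: 10.35
tcp_pos: [0.4287, 0.282, 0.1739]
eef_rot: [[-0.687, 0.727, 0.001], [0.727, 0.687, 0.001], [-0.0, 0.001, -1.0]]
wrist_force: [0.9, 0.4, -0.0]
grip_width: -0.0004
grip_force: 0.0
```

Call:
send_rows([
  {"linear": [0.03,-0.005,-0.01],"delta_rot": [0,0,0],"claw": 0},
  {"linear": [0.065,-0.01,-0.02],"delta_rot": [0,0,0],"claw": 0},
  {"linear": [0.1,-0.015,-0.03],"delta_rot": [0,0,0],"claw": 0},
  {"linear": [0.14,-0.02,-0.04],"delta_rot": [0,0,0],"claw": 0},
  {"linear": [0.18,-0.03,-0.05],"delta_rot": [0,0,0],"claw": 0},
  {"linear": [0.22,-0.035,-0.05],"delta_rot": [0,0,0],"claw": 0},
  {"linear": [0.26,-0.04,-0.05],"delta_rot": [0,0,0],"claw": 0},
  {"linear": [0.29,-0.045,-0.05],"delta_rot": [0,0,0],"claw": 0},
  {"linear": [0.32,-0.05,-0.05],"delta_rot": [0,0,0],"claw": 0},
  {"linear": [0.32,-0.05,-0.05],"delta_rot": [0,0,0],"claw": 0},
])

```text
time: 11.6
tcp_pos: [0.1721, 0.4797, 0.2231]
eef_rot: [[-0.689, 0.725, -0.0], [0.725, 0.689, 0.0], [0.0, -0.0, -1.0]]
wrist_force: [-0.4, -0.9, 1.1]
grip_width: 0.0001
grip_force: 0.0
```

```bash
python3 - <<'E'
from fit import *
from meas import caps
S=imaging.grab_frame("scene")[:,:,::-1].copy();t=imaging.grab_frame("top")[:,:,::-1].copy();cv2.imwrite("pics/s4f.png",S);cv2.imwrite("pics/t4f.png",t)
for A,c in caps("top",t,(.589,.05)):
    p=cast("top",[c],.092)[0,:2]; print(A,c,p,deg(p-[.5891,.0492]))
f=lambda a:cv2.resize(a,(399,399),interpolation=cv2.INTER_CUBIC)
cv2.imwrite("pics/pair4.png",np.hstack([f(t[125:230,205:310]),f(S[150:285,165:300])])+15)
E
```

```text
167 [260.46706587 182.97005988] [0.53085243 0.02658346] -158.77965896289354
65 [241.10769231 180.2       ] [0.53564685 0.09437305] 139.7989797287635
61 [274.95081967 165.37704918] [ 0.59812804 -0.01918712] -82.47965814107714
60 [237.  158.5] [0.6131996  0.11568057] 70.0741215550181
58 [256.5        145.62068966] [0.66610871 0.05098835] 1.330324541469161
```

View pics/pair4.png

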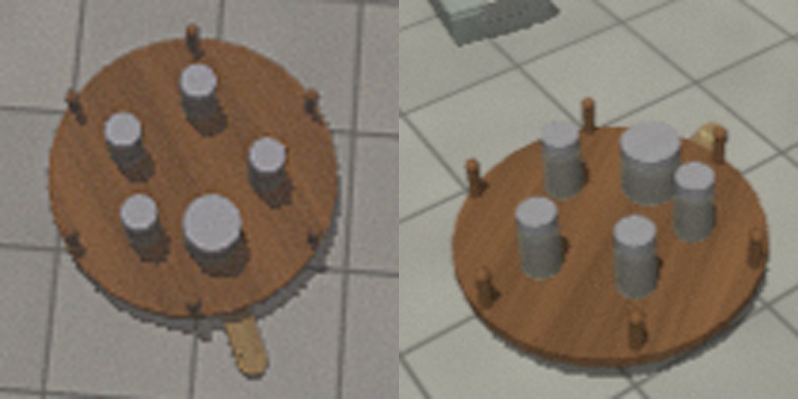

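All five jars stand and the wide jar's cap, at left-crop (212,222), points towards the tongue at (247,345). I'll check the angle using the rotation centre from all five jars' before and after positions.

```bash
python3 - <<'E'
from fit import *
from meas import caps
from scipy.spatial.transform import Rotation as R
C=(.589,.05)
def pts(f,n="top"):
    o=caps(n,cv2.imread(f),C); return np.array([cast(n,[c],.092 if k==0 else .102)[0,:2] for k,(A,c) in enumerate(o[:5])])
A=pts("pics/top0.png")
def axis(A,B,th):
    # match by rotating about C
    c,s=np.cos(th),np.sin(th);M=np.array([[c,-s],[s,c]])
    D=(A-C)@M.T+C; i=[((B-d)**2).sum(1).argmin() for d in D]
    T,_=cv2.estimateAffinePartial2D(A,B[i],method=cv2.LMEDS,ransacReprojThreshold=.01)
    a=A.mean(0);b=B[i].mean(0);H=(A-a).T@(B[i]-b);ang=np.arctan2(H[0,1]-H[1,0],H[0,0]+H[1,1])
    Rm=np.array([[np.cos(ang),-np.sin(ang)],[np.sin(ang),np.cos(ang)]])
    ctr=np.linalg.solve(np.eye(2)-Rm,b-Rm@a);res=np.linalg.norm((A-a)@Rm.T+b-B[i],axis=1)
    return ctr,np.degrees(ang),res.round(4)
# tongue edges, subpixel: tan vs grey along rows
for f,th in(("pics/t3full.png",-59.5),("pics/t4f.png",-65)):
    B=pts(f);ctr,ang,res=axis(A,B,np.radians(th));print(f,ctr,ang,res,"jar",deg(B[0]-ctr),np.hypot(*(B[0]-ctr)),"from A",deg(A[0]-ctr)+ang)
for f in("pics/top0.png","pics/t4f.png"):
    im=cv2.imread(f);hsv=cv2.cvtColor(im,cv2.COLOR_BGR2HSV)
    s=hsv[...,1].astype(float);mid=[]
    for y in range(212,221):
        w=s[y,258:284];w=np.clip((w-35)/(np.percentile(w,85)-35),0,1);x=np.arange(258,284);w[w<.25]=0;mid.append((w@x/w.sum(),y))
    P=cast("top",mid,.012)[:,:2];print(np.round(mid,1)[:,0],"tongue",[round(deg(p-ctr),1) for p in P],deg(P.mean(0)-ctr),deg(P[-3:].mean(0)-P[:3].mean(0)))
E
```

```text
pics/t3full.png [0.59113631 0.05011412] -59.490942676792535 [0.0002 0.0003 0.0009 0.0009 0.0003] jar -153.51066700485046 0.06491668257244466 from A -153.32934311454835
pics/t4f.png [0.5914572  0.05023697] -65.02346057786137 [0.0005 0.0005 0.0005 0.0007 0.0002] jar -158.67973522644186 0.06505710744334436 from A -159.1363160995254
[268.3 268.7 269.2 269.2 269.8 269.9 270.3 270.6 270.5] tongue [np.float64(-158.2), np.float64(-158.0), np.float64(-157.8), np.float64(-158.2), np.float64(-158.0), np.float64(-158.1), np.float64(-158.1), np.float64(-158.1), np.float64(-158.6)] -158.128368643335 -159.90850071800276
[268.2 268.7 269.1 269.2 269.7 269.9 270.3 270.5 270.6] tongue [np.float64(-158.3), np.float64(-158.0), np.float64(-158.0), np.float64(-158.2), np.float64(-158.0), np.float64(-158.1), np.float64(-158.1), np.float64(-158.3), np.float64(-158.4)] -158.14856433474554 -159.5875124722771
```

The jar lines up with the tongue to within about 0.8° (1 mm), and the arm is clear. Handing in.

```bash
python3 -c "
from workcell import close_job
print(close_job())"
```

```text
the job is handed in; nothing more can be done
None
```

I turned the carousel about 65° clockwise by pushing one peg; the wide jar now stands at the front, within about 1° of the tongue's centre line, all five jars are standing, the bystanders weren't touched, and the job was handed in at about 12 s.

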